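# Hold the letter clip open astride the ten-print card

## Robot

A 6-joint arm with a two-finger parallel gripper is mounted at the origin on a cart in front of the work surface, level with it; the furniture and walls round the work are solid. World frame = base frame: x ahead of the robot, y to its left, z up, the work surface at z = 0. Lengths are in mm, angles in rad, forces in N, time in s.
With the tool pointing down it reaches from about 300 to 750 mm from the base axis. Payload 8.5 kg.
Tool frame: the origin (TCP) lies at the very end of the fingers, on their centre line; the grasp point (between the pads) lies 19 mm behind it (robot.grasp_offset is the z of the grasp point in the tool frame, in mm); z points along the fingers, y is the line along which they close (so a half turn about z gives the same grasp; the last joint's range is limited). The gripper opens to 85 mm and grips with 20 to 120 N. Pads are 22 mm wide; open, the fingers measure 114 mm over their backs; the gripper's body (76 mm by 85 mm) begins 54 mm behind the grasp point. The pads swing forward as they close: fully open they stand 13 mm farther back than shut.
Start: joints at [0.933, 0.381, 1.297, -0, 1.464, -0.215], TCP at [225.663, 501.554, 231.322] pointing down, gripper open.
Joint ranges: [-3.11, 3.11], [-0.89, 2.33], [0.22, 2.48], [-1.42, 4.56], [0.17, 2.85], [-2.88, 2.88]. Speed limits (rad/s): [2.39, 2.39, 3.14, 3.14, 3.14, 3.14].

## Interface

Orientations are given as a 3x3 rotation matrix whose columns are the frame's x, y, z axes.
In Python, from workcell import robot, optics gives the robot as it stands. The module is installed in compiled form; this text tells all that it offers.
- The arm moves only by the shell command python3 -m handwheel 'ROWS' [FORCE]. ROWS is text: rows parted by semicolons, each of 5 numbers parted by spaces: the gripper command: -1 is fully open, 1 is shut, values between are in proportion, then the shift along the world's x, y, z in m, then the turn about the world's z in degrees. A call has 1 to 10 rows; each row shifts and turns the commanded pose from where the row before left it; what a row does not reach is not made up. A row lasts 1/10 s, in which the tool goes at most 50 mm and 8.59 degrees, less where a joint would pass 70% of its speed; a pose out of reach is approached as far as the arm can. A call with a gripper value outside its range is refused whole. The fingers move at their own pace and stop on an object; FORCE is the grip in N (left out, the last holds). Time passes only in rows, so rows that do not move let the fingers close. It gives the time, the measured TCP pose, the force, the opening and the grip force at its end, in the units of the state.
- robot.get_obs(): the state, without advancing time (a new reading comes with each control period).
- optics.grab_frame(name): name is "scene" or "top" or "wrist"; returns the picture (384x512x3 uint8, red, green, blue); there is no depth.
- optics.camera_params(name): a dict with "K" (3x3 intrinsics, pixels), "extrinsics" (4x4, takes a point from world to camera coordinates). Camera axes: x right, y up, looking along -z (the intrinsics and any distortion apply to the point x, -y, -z); pixel columns grow to the right and rows downward; lengths in mm; the calibration is good to about 2 mm. A picture is of the moment at which its call begins: read the wrist's pose just before it. camera_params takes no time and is no camera call; for the wrist camera it gives the pose at the moment of the call.
- robot.finish_job(): hands the job in; it is judged then, once.
The state is a dict: "time_s": time; "joint_positions": joint angles; "joint_velocities": joint speeds; "joint_torque": joint torques, N m; "tool_pos": TCP position; "eef_rot": TCP orientation; "wrist_force": force on the tool from outside, world axes, zero at the start; "torque": the same for the moment, N m; "grip_width": finger opening in mm; "grasp_force": force on a finger pad.
Only numpy, scipy, OpenCV 4.12 (cv2) and the standard library are available. Lean on these libraries where they do the work, as an engineer would, in place of code of your own. Each camera call takes 0.05 s, during which the arm holds its last target. There are 200 camera calls.

## Task

Squeeze the spring clip open, lift it off the tall card without pulling that card out of its stand, and bring it to the wide card, the one with two rows of fingerprints. Finish while still holding it there, squeezed open: jaws gaping astride the middle of the wide card's top edge, well down over the edge but touching neither face of the card, so that I can slip a photograph in beside it. Leave all the cards standing in their stands and the other things where they are.

Things in the scene. Friction and masses are not known exactly. Their poses are not given: they have to be found in the camera images.
- clip_grip (a point): Point midway between the two flat handles of the sprung steel letter clip, half-way up them: 27 mm above the hinge pin, 14 mm below their round tops. Each handle is a plate 26 mm wide (y). Shut on a card they splay to the top, 35 mm over their outsides at the tops, 29 mm here; squeezed home they are parallel, 14 mm over their outsides. x is the squeezing direction, z up the clip, y along its pin.
- clip_pin (a point): Middle of the clip's hinge pin (50 mm long, along y). At the start the clip (70 mm high, 65 g) is clamped upright on the tall card's top edge, jaws down, handles up, its x square to the card. About 7 N on each handle starts to open it, 12 N squeezes it home on its stop; a grip of 20 N or more keeps it there. Axes as for clip_grip. The jaws can go 20 mm down over a card before its edge meets the pin.
- lip_front (a point): Middle of the inner face of the clip's lip on the clip's -x side, 26 mm below the pin; the lip is 44 mm wide (y), 3 mm thick and reaches 3 mm below this point. It lies 12 mm below the tall card's top edge at the start.
- lip_back (a point): The same point on the lip at the clip's +x side. Squeezed home, the two points are about 17 mm apart.
- clip_front (a joint): How far the front half of the clip has turned open, rad: 0 clamped on a card 3 mm thick, -0.06 jaws shut on nothing, 0.28 squeezed home. The two halves turn by equal angles.
- clip_back (a joint): The same for the back half.
- card_tall_top (a point): Middle of the top edge of the tall card: stiff mounting board 3 mm thick, 90 mm wide (y), 135 mm high (z), 40 g, two lifted marks in a square frame above a small scale; it carries the clip. x is square to the card's face. It stands loose in a slotted aluminium stand, top edge 141 mm above the desk; the slot has 1.5 mm of play, so the card may lean by up to 3 degrees.
- card_wide_top (a point): Middle of the top edge of the wide card: 3 mm thick, 150 mm wide (y), 100 mm high (z), 40 g, two rows of five fingerprints; its top edge is 106 mm above the desk. Axes and stand as for the tall card. Its printed face looks to its -x.
- card_small_top (a point): Middle of the top edge of the small narrow card: 3 mm thick, 72 mm wide, 122 mm high, a single print; its top edge is 128 mm above the desk. Stands like the others; not used.
- stand_tall: Aluminium card stand under the tall card, fixed; base 62 x 92 x 6 mm, two cheeks 32 mm high above the base beside the slot, which runs along y. Origin at the middle of its underside.
- stand_wide: The same kind of stand, under the wide card.
- stand_small: The same kind of stand, under the small card.
- loupe: Black stand loupe, 38 mm across, 41 mm high; bystander. Origins of the bystanders are at the middle of the underside.
- stamp: Wooden hand stamp, 34 x 34 x 68 mm; bystander.
- tweezers: Steel tweezers, 12 x 122 x 10 mm; bystander.
- tape_roll: Roll of tape lying flat, 100 mm across, 24 mm high; bystander.
- ink_pad: Flat closed ink pad tin, 72 x 111 x 15 mm; bystander.
- slide_box: Carton of slides, 33 x 86 x 46 mm; bystander.
- jar_dark: White powder jar, 49 mm across, 65 mm high; bystander.
- stapler: Desk stapler, 34 x 128 x 38 mm; bystander.
Not all that is in view belongs to the job. Leave any red or turquoise look-alike of the part that bears clip_grip alone.

How it is judged:
By the outcome, as a careful person would: the job done as asked, in the order asked, and still so for the second after the job is handed in, while the arm keeps its last pose, push and grip.
It also fails if it takes over 35 s, if anything falls off the work surface, if the arm or the gripper's body presses on something with over 40 N, if the wrist force passes 120 N, or if a joint passes its speed limit or range.

## Working session

There is one attempt and no reset: what is moved stays moved. The work goes in short steps, Python scripts to look and compute and a shell command to move; the robot and the scene stay as the last step left them, time stands still between calls to the robot, and variables do not carry over. Pictures are saved under pics/ and viewed, at most 10 in all, crops included, and the job is handed in when it is done.

```bash
mkdir -p pics; python3 - <<'E'
from workcell import robot, optics
import cv2,numpy as np
np.set_printoptions(precision=3,suppress=True)
for n in("scene","top"):
    im=optics.grab_frame(n); cv2.imwrite(f"pics/{n}0.png",im[:,:,::-1])
    p=optics.camera_params(n); print(n,p)
o=robot.get_obs(); print(o, robot.grasp_offset)
E
```

```text
scene {'K': array([[360.886,   0.   , 255.147],
       [  0.   , 360.886, 193.577],
       [  0.   ,   0.   ,   1.   ]]), 'extrinsics': array([[   0.684,   -0.73 ,    0.019, -411.506],
       [   0.456,    0.447,    0.77 , -337.904],
       [  -0.57 ,   -0.518,    0.638, -911.179],
       [   0.   ,    0.   ,    0.   ,    1.   ]])}
top {'K': array([[430.571,   0.   , 253.386],
       [  0.   , 430.571, 192.616],
       [  0.   ,   0.   ,   1.   ]]), 'extrinsics': array([[   -0.012,    -1.   ,     0.009,   -76.7  ],
       [    0.995,    -0.011,     0.098,  -556.15 ],
       [   -0.098,     0.01 ,     0.995, -1496.905],
       [    0.   ,     0.   ,     0.   ,     1.   ]])}
{'time_s': 0.1, 'joint_positions': array([ 0.933,  0.381,  1.298,  0.   ,  1.464, -0.215]), 'joint_velocities': array([ 0.001, -0.001, -0.002, -0.   , -0.   ,  0.001]), 'joint_torque': array([  0.003, -44.922, -23.166,  -0.   ,   0.004,   0.   ]), 'tool_pos': array([225.511, 501.366, 230.783]), 'eef_rot': array([[-0.912,  0.41 , -0.001],
       [ 0.41 ,  0.912, -0.001],
       [ 0.   , -0.001, -1.   ]]), 'wrist_force': array([ 0.652, -0.397, -0.211]), 'torque': array([-0.017,  0.029, -0.013]), 'grasp_force': 0.0, 'grip_width': 85.51405659469093} -18.700000000000003
```

View pics/scene0.png

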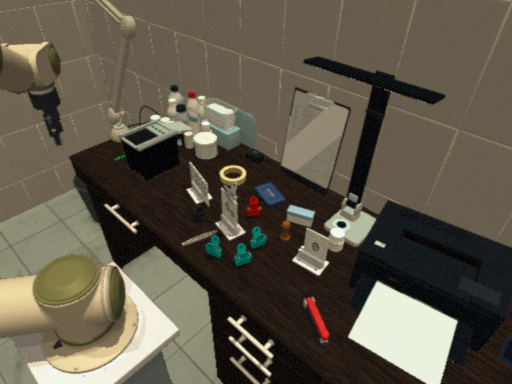

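View pics/top0.png

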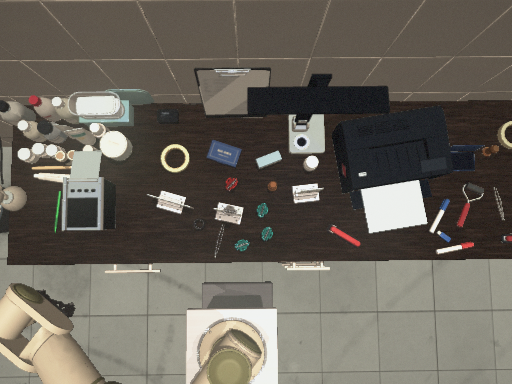

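The scene view shows a steel clip on the tall card at about (230,190). Look-alikes are red (254,207) and turquoise (213,247), (242,255), (258,238). The wide card is at (198,185) and the small card at (313,250). In the top view the steel clip is at (229,211) and the wide card at (170,202). I choose the steel clip on the tall card and check it in one close crop.

```bash
cat > h.py <<'E'
import cv2,numpy as np
from workcell import robot, optics
np.set_printoptions(precision=2,suppress=True)
def P(n): 
    p=optics.camera_params(n); return p["K"],p["extrinsics"]
def proj(n,X,cam=None):
    K,E=cam or P(n); c=E[:3,:3]@np.asarray(X,float)+E[:3,3]; c=c*[1,-1,-1]
    return (K@c)[:2]/c[2]
def at_z(n,uv,z,cam=None):
    K,E=cam or P(n); d=np.linalg.inv(K)@[uv[0],uv[1],1]*[1,-1,-1]
    R=E[:3,:3]; o=-R.T@E[:3,3]; d=R.T@d
    return o+d*(z-o[2])/d[2]
E
python3 - <<'E'
from h import *
a=cv2.imread("pics/top0.png")[175:255,140:240]; b=cv2.imread("pics/scene0.png")[155:245,180:280]
a=cv2.resize(a,(800,640)[:2] and (640,512),interpolation=cv2.INTER_CUBIC)
a=cv2.resize(cv2.imread("pics/top0.png")[180:230,140:260],(800,333),interpolation=cv2.INTER_CUBIC)
b=cv2.resize(cv2.imread("pics/scene0.png")[155:195+0,180:300],(800,267),interpolation=cv2.INTER_CUBIC)
cv2.imwrite("pics/c1.png",np.vstack([a,b]))
for uv,z in [((229,211),180),((170,202),106),((306,192),128),((231,184),30),((242,245),30),((267,234),30),((262,210),30)]: print(uv,at_z("top",uv,z))
print(at_z("top",(147,192),106),at_z("top",(195,211),106))
E
```

```text
(229, 211) [482.49  -3.36 180.  ]
(170, 202) [518.99 197.2  106.  ]
(306, 192) [ 545.54 -256.13  128.  ]
(231, 184) [586.54  -3.98  30.  ]
(242, 245) [371.61 -40.98  30.  ]
(267, 234) [ 408.84 -128.89   30.  ]
(262, 210) [ 493.18 -112.52   30.  ]
[553.44 274.39 106.  ] [487.93 113.62 106.  ]
```

View pics/c1.png

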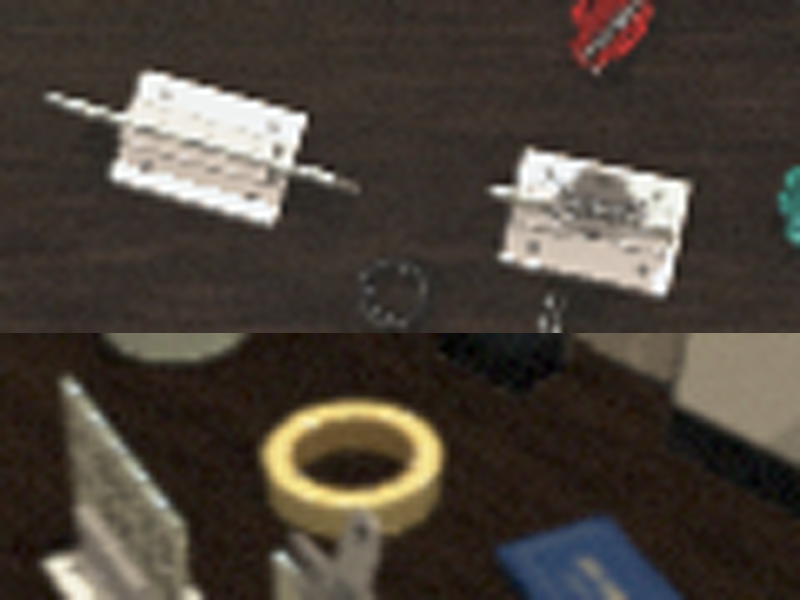

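The crop confirms it: the bare-steel clip sits on the tall card at top pixel ~(229.5,210), and the wide card runs from (146.8,194.4) to (193.6,208.2). I'll move over and look with the wrist camera.

```bash
python3 -m handwheel '-1 0.02 -0.044 0.008 -7.7;-1 0.02 -0.044 0.008 -7.7;-1 0.02 -0.044 0.008 -7.7;-1 0.02 -0.044 0.008 -7.7;-1 0.02 -0.044 0.008 -7.7;-1 0.02 -0.044 0.008 -7.7;-1 0.02 -0.044 0.008 -7.7;-1 0.02 -0.044 0.008 -7.7;-1 0.02 -0.044 0.008 -7.7;-1 0.02 -0.044 0.008 -7.7'; python3 -m handwheel '-1 0 0 0 0;-1 0 0 0 0'
python3 - <<'E'
from h import *
K,E=P("wrist"); im=optics.grab_frame("wrist"); np.savez("w1.npz",K=K,E=E)
cv2.imwrite("pics/w1.png",im[:,:,::-1]); print(-E[:3,:3].T@E[:3,3],E[:3,:3],K)
for X in [(482,-3,196),(482,-3,155),(519,197,106)]: print(proj("wrist",X,(K,E)))
print(robot.get_obs()["joint_positions"])
E
```

```text
time_s: 1.1
tool_pos: [425.9, 59.6, 311.6]
eef_rot: [[0.2, 0.98, -0.0], [0.98, -0.2, 0.0], [0.0, -0.0, -1.0]]
wrist_force: [1.4, 1.4, 0.0]
grip_width: 85.1
grasp_force: 0.0
time_s: 1.3
tool_pos: [425.7, 60.9, 310.9]
eef_rot: [[0.196, 0.981, -0.001], [0.981, -0.196, 0.0], [0.0, -0.001, -1.0]]
wrist_force: [0.3, -1.0, 0.5]
grip_width: 85.1
grasp_force: 0.0
[438.8  127.86 453.4 ] [[ 0.98 -0.2  -0.  ]
 [ 0.19  0.94 -0.27]
 [ 0.05  0.26  0.96]] [[269.81   0.   253.95]
 [  0.   269.81 191.08]
 [  0.     0.     1.  ]]
[319.91 235.99]
[311.82 221.17]
[310.72  41.21]
[-0.13  0.11  1.44  0.    1.59  0.06]
```

View pics/w1.png

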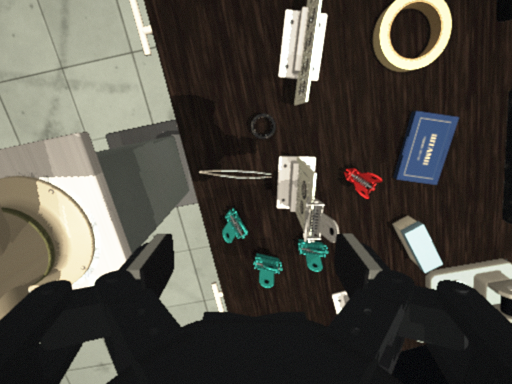

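The wrist picture shows the clip near (316,220) on the tall card (278–330,155–240), the wide card at the top (310,50), and the turquoise and red clips as bystanders. Next I go above the clip for a close look.

```bash
python3 -m handwheel '-1 0.019 -0.021 -0.018 0;-1 0.019 -0.021 -0.018 0;-1 0.019 -0.021 -0.018 0;-1 0 0 0 0;-1 0 0 0 0'
python3 - <<'E'
from h import *
K,E=P("wrist"); im=optics.grab_frame("wrist"); np.savez("w2.npz",K=K,E=E)
cv2.imwrite("pics/w2full.png",im[:,:,::-1])
cv2.imwrite("pics/w2.png",cv2.resize(im[100:290,160:410,::-1],(750,570),interpolation=cv2.INTER_CUBIC))
for X in [(482,-3,196),(482,-3,155)]: print(proj("wrist",X,(K,E)))
E
```

```text
time_s: 1.85
tool_pos: [482.2, -0.1, 257.1]
eef_rot: [[0.193, 0.981, -0.001], [0.981, -0.193, 0.001], [0.0, -0.001, -1.0]]
wrist_force: [0.5, -0.7, -0.4]
grip_width: 85.7
grasp_force: 0.0
[255.2  208.65]
[255.1 194.3]
```

View pics/w2.png

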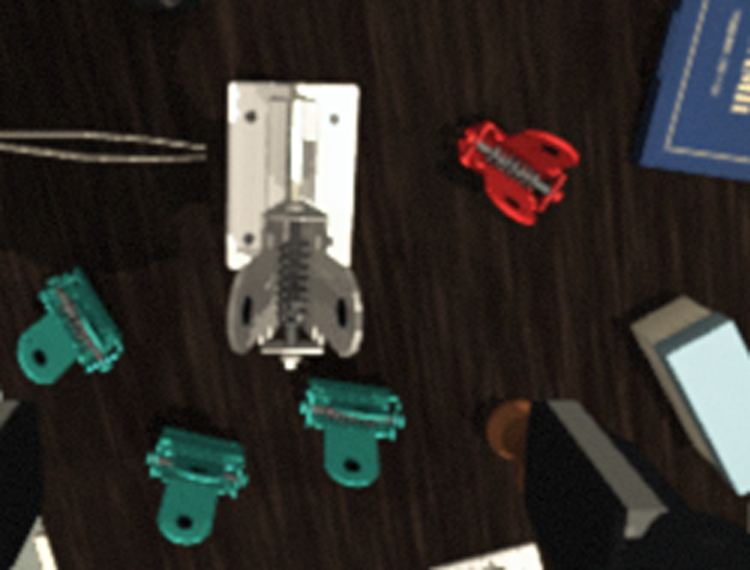

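```bash
python3 - <<'E'
from h import *
d=np.load("w2.npz"); c=(d["K"],d["E"])
f=lambda u,v,z: at_z("",(160+u/3,100+v/3),z,c)
a,b=f(291,205,155),f(291,363,155)
print("pin",a,b,(a+b)/2,np.linalg.norm(a-b))
L,R=f(229,320,190),f(362,320,190); print("handles",L,R,(L+R)/2,np.linalg.norm(L-R))
t=f(296,92,141);print("card end",t, (t-(a+b)/2), np.degrees(np.arctan2((t-(a+b)/2)[0],(t-(a+b)/2)[1])))
for p,q in [((230,82),(228,268)),((360,83),(354,268))]:
    A,B=f(*p,6),f(*q,6); print(A,B,np.linalg.norm(A-B),np.degrees(np.arctan2(A[0]-B[0],A[1]-B[1])))
o=robot.get_obs();print(o["tool_pos"],np.degrees(np.arctan2(o["eef_rot"][0,0],o["eef_rot"][1,0])))
E
```

```text
pin [488.47  21.05 155.  ] [478.64 -29.84 155.  ] [483.56  -4.39 155.  ] 51.83085009857339
handles [466.77  -0.41 190.  ] [502.41  -7.38 190.  ] [484.59  -3.89 190.  ] 36.310578615918615
card end [496.4   53.24 141.  ] [ 12.84  57.64 -14.  ] 12.560921857126786
[467.26  56.71   6.  ] [447.17 -32.34   6.  ] 91.29107720586198 12.715709011325039
[527.58  44.41   6.  ] [509.45 -44.53   6.  ] 90.76454098622624 11.528333138814865
[482.16  -0.01 257.69] 11.097378822578632
```

```bash
python3 -m handwheel '-1 0.0023 -0.0042 0 -0.9;-1 0 0 -0.024 0;-1 0 0 -0.024 0;-1 0 0 -0.024 0;-1 0 0 -0.02 0;-1 0 0 -0.0026 0;-1 0 0 0 0' 40; python3 -m handwheel '0.2 0 0 0 0;0.2 0 0 0 0;0.2 0 0 0 0;0.2 0 0 0 0'
python3 - <<'E'
from h import *
im=optics.grab_frame("wrist"); 
cv2.imwrite("pics/w3.png",cv2.resize(im[120:310,130:380,::-1],(750,570),interpolation=cv2.INTER_CUBIC))
E
```

```text
time_s: 2.6
tool_pos: [485.1, -5.3, 163.4]
eef_rot: [[0.21, 0.978, 0.001], [0.978, -0.21, -0.0], [-0.0, 0.001, -1.0]]
wrist_force: [0.4, -0.7, 0.6]
grip_width: 85.4
grasp_force: 0.0
time_s: 3.0
tool_pos: [485.1, -5.7, 163.1]
eef_rot: [[0.21, 0.978, 0.001], [0.978, -0.21, -0.0], [-0.0, 0.001, -1.0]]
wrist_force: [0.3, -0.3, 0.1]
grip_width: 34.5
grasp_force: 5.0
```

View pics/w3.png

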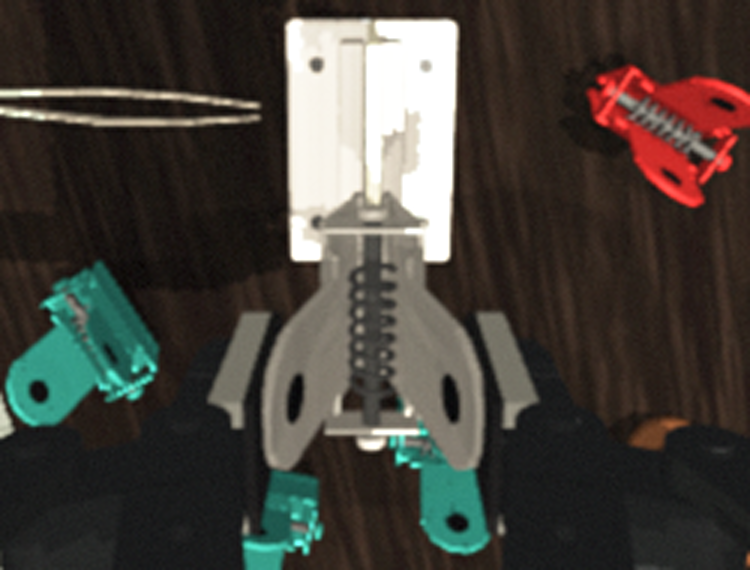

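The clip is centred between the pads (handles at crop columns 266–483), just touching. Now I squeeze it home.

```bash
python3 -m handwheel '1 0 0 0 0;1 0 0 0 0;1 0 0 0 0;1 0 0 0 0;1 0 0 0 0' 40
python3 - <<'E'
from h import *
im=optics.grab_frame("wrist"); K,E=P("wrist"); np.savez("w4.npz",K=K,E=E)
cv2.imwrite("pics/w4full.png",im[:,:,::-1])
cv2.imwrite("pics/w4.png",cv2.resize(im[120:310,130:380,::-1],(750,570),interpolation=cv2.INTER_CUBIC))
E
```

```text
time_s: 3.55
tool_pos: [485.0, -5.7, 162.7]
eef_rot: [[0.21, 0.978, -0.0], [0.978, -0.21, 0.0], [-0.0, -0.0, -1.0]]
wrist_force: [0.1, -0.1, -0.1]
grip_width: 12.5
grasp_force: 42.9
```

View pics/w4.png

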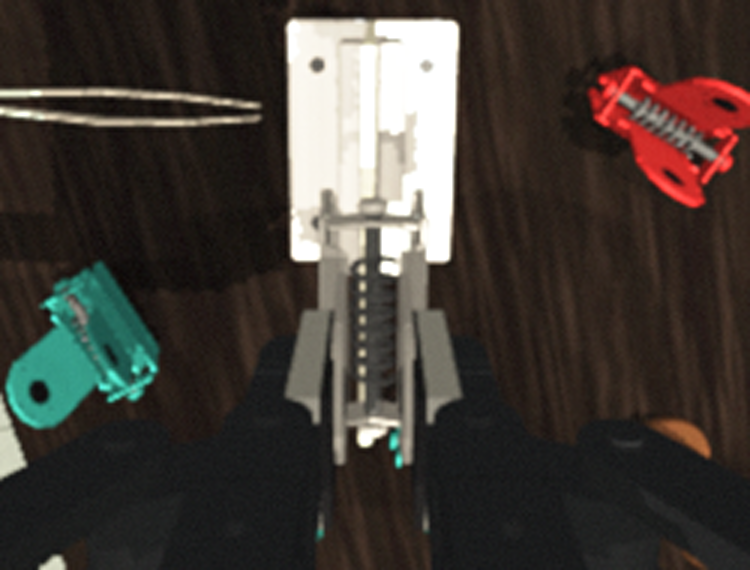

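The clip is squeezed home (handles parallel, 14 mm). I lift it straight up, then move towards the wide card.

```bash
python3 -m handwheel '1 0 0 0.005 0;1 0 0 0.008 0;1 0 0 0.01 0;1 0 0 0.015 0;1 0 0 0.02 0;1 0 0 0.02 0;1 0 0 0 0'; python3 -m handwheel '1 0.005 0.04 0 -1.3;1 0.005 0.04 0 -1.3;1 0.005 0.04 0 -1.4;1 0 0 0 0;1 0 0 0 0;1 0 0 0 0'
python3 - <<'E'
from h import *
K,E=P("wrist"); im=optics.grab_frame("wrist"); np.savez("w5.npz",K=K,E=E)
cv2.imwrite("pics/w5full.png",im[:,:,::-1])
t=cv2.imread
a=cv2.resize(im[20:310,130:380,::-1],(500,580),interpolation=cv2.INTER_CUBIC)
tp=optics.grab_frame("top")[185:225,190:260,::-1]; b=cv2.resize(tp,(300,171),interpolation=cv2.INTER_CUBIC)
sc=optics.grab_frame("scene")[150:245,175:255,::-1]; e=cv2.resize(sc,(300,356),interpolation=cv2.INTER_CUBIC)
r=np.zeros((580,300,3),np.uint8); r[:171]=b; r[180:536]=e
cv2.imwrite("pics/w5.png",np.hstack([a,r]))
E
```

```text
time_s: 4.3
tool_pos: [486.0, -5.9, 243.7]
eef_rot: [[0.21, 0.978, 0.006], [0.978, -0.21, -0.002], [-0.0, 0.006, -1.0]]
wrist_force: [0.9, 1.0, -0.5]
grip_width: 12.4
grasp_force: 42.9
time_s: 4.9
tool_pos: [499.8, 113.7, 240.4]
eef_rot: [[0.278, 0.961, -0.001], [0.961, -0.278, -0.0], [-0.0, -0.0, -1.0]]
wrist_force: [-0.5, -1.3, -0.5]
grip_width: 12.2
grasp_force: 42.9
```

View pics/w5.png

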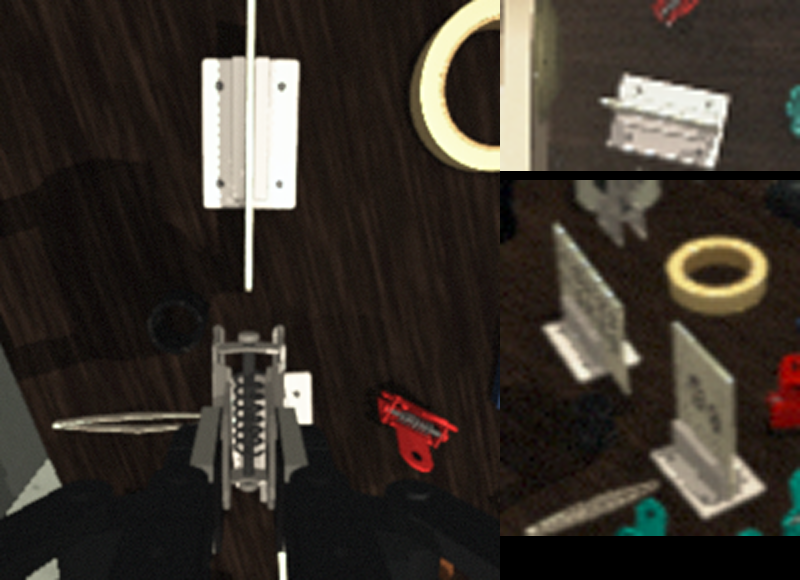

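The clip is free with its jaws gaping, and the tall and wide cards both stand in their stands. The wide card's edge runs along crop column ~250, with its near end at (248,290), full-frame (254,165). Next I measure both ends, the pin and the lips.

```bash
python3 - <<'E'
from h import *
d=np.load("w5.npz"); c=(d["K"],d["E"]); im=cv2.imread("pics/w5full.png",0).astype(int)
pts=[]
for r in list(range(2,48,4))+list(range(126,170,4)):
    row=im[r,240:272]; m=np.where(row>(np.max(row)+40)/2)[0]+240
    if row.max()>110: pts.append((r,m.min(),m.max(),at_z("",((m.min()+m.max())/2,r),106,c)[:2]))
for p in pts: print(*p)
q=np.array([p[3] for p in pts]); k=np.polyfit(q[:,1],q[:,0],1); print("yaw",np.degrees(np.arctan(k[0])),"x at y197",np.polyval(k,197))
near=at_z("",(254,165),106,c); print("near",near)
s=np.array([k[0],1,0])/np.hypot(k[0],1); print("mid from near end",near+75*s)
f=lambda u,v,z: at_z("",(130+u/2,20+v/2),z,c)
for u0,v0,u1,v1 in [(203,58,207,208),(299,60,296,207)]: print("stand corners",f(u0,v0,6),f(u1,v1,6))
print("stand mid",sum(f(*p,6) for p in[(203,58),(207,208),(299,60),(296,207)])/4)
for z in (225,229,233): 
    a,b=f(248,337,z),f(249,488,z); print(z,"pin",(a+b)/2,np.linalg.norm(a-b),np.degrees(np.arctan2(a[0]-b[0],a[1]-b[1])))
a,b=f(217,330,207),f(281,330,207); print("lips?",a,b)
o=robot.get_obs();print(o["tool_pos"],np.degrees(np.arctan2(o["eef_rot"][0,0],o["eef_rot"][1,0])))
E
```

```text
2 254 257 [546.64 273.05]
6 254 257 [545.78 270.06]
10 254 257 [544.91 267.06]
14 254 257 [544.04 264.03]
18 254 257 [543.16 260.98]
22 254 257 [542.28 257.91]
26 254 257 [541.39 254.82]
30 254 257 [540.49 251.7 ]
34 254 256 [539.15 248.7 ]
38 254 256 [538.24 245.54]
42 254 256 [537.32 242.36]
46 253 256 [535.96 239.28]
126 253 256 [515.95 170.03]
130 253 256 [514.87 166.28]
134 253 255 [513.3  162.65]
138 253 255 [512.2  158.84]
142 253 255 [511.09 155.01]
146 253 255 [509.97 151.15]
150 253 255 [508.84 147.25]
154 253 255 [507.71 143.33]
158 253 255 [506.56 139.37]
162 253 255 [505.41 135.38]
yaw 16.721554104265206 x at y197 523.8151346997944
near [504.54 132.37 106.  ]
mid from near end [526.12 204.2  106.  ]
stand corners [513.4  265.72   6.  ] [488.43 177.09   6.  ]
stand corners [571.4  247.72   6.  ] [546.56 160.96   6.  ]
stand mid [529.95 212.87   6.  ]
225 pin [499.54 114.06 225.  ] 51.336316186907304 15.771270011609642
229 pin [500.02 115.71 229.  ] 50.0353761397025 15.771270011609642
233 pin [500.5  117.37 233.  ] 48.734436092497674 15.771270011609582
lips? [495.82 139.36 207.  ] [516.49 133.39 207.  ]
[499.96 113.44 240.68] 16.206571699523792
```

```bash
python3 -m handwheel '1 0.0087 0.0295 0 -0.3;1 0.0087 0.0295 0 -0.2;1 0.0086 0.0295 0 0;1 0 0 -0.03 0;1 0 0 -0.035 0;1 0 0 0 0;1 0 0 0 0'
python3 - <<'E'
from h import *
K,E=P("wrist"); im=optics.grab_frame("wrist"); np.savez("w6.npz",K=K,E=E)
cv2.imwrite("pics/w6full.png",im[:,:,::-1])
cv2.imwrite("pics/w6.png",cv2.resize(im[20:310,130:380,::-1],(500,580),interpolation=cv2.INTER_CUBIC))
# wide card ends in the first top picture
t=cv2.imread("pics/top0.png",0); print(t[190:199,142:152]); print(t[203:212,188:198])
for u,v in [(146.75,194.4),(193,208)]: print(at_z("top",(u,v),106))
E
```

```text
time_s: 5.75
tool_pos: [526.3, 202.4, 176.5]
eef_rot: [[0.287, 0.958, 0.0], [0.958, -0.287, -0.0], [-0.0, 0.0, -1.0]]
wrist_force: [-0.6, 0.6, 0.4]
grip_width: 12.7
grasp_force: 42.9
[[ 50  52  54  52  53  51  52  52  53  52]
 [ 47  52  53  53  49  57  53  53  55  60]
 [ 50  49  51  52  53  52  52  55  52  50]
 [ 52  54  54  49  53  52  52  51  50  52]
 [ 55  52  51  51  73 159 197 116  60  54]
 [ 52  54  51  51  55  79 102 149 215 235]
 [ 48  52  48  51  47  47  49  69 102 129]
 [ 51  53  52  54  51  52  47  49  47  55]
 [ 48  52  48  51  51  47  50  50  53  54]]
[[ 50  55  51  53  50  52  53  53  52  53]
 [ 50  45  49  51  49  48  48  49  49  43]
 [ 91  40  50  47  46  43  49  48  49  46]
 [222 233  94  64  43  50  47  47  44  46]
 [105 133 107 115  96  69  45  51  49  50]
 [ 45  57  57  71  81  96  48  51  52  54]
 [ 43  44  45  45  49  54  48  50  48  47]
 [ 40  44  47  45  44  49  54  49  53  48]
 [ 45  46  50  47  47  50  52  51  49  50]]
[545.36 275.12 106.  ]
[498.04 120.31 106.  ]
```

View pics/w6.png

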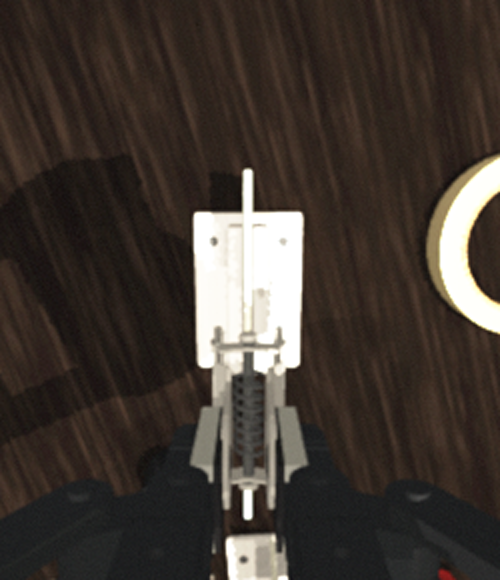

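The wide card's edge passes through the gape along crop column 247–248. Both ends are visible, at (248,170) and (247,519), so I compute the middle.

```bash
python3 - <<'E'
from h import *
d=np.load("w6.npz"); c=(d["K"],d["E"])
f=lambda u,v,z: at_z("",(130+u/2,20+v/2),z,c)
a,b=f(248,169,106),f(247.5,519,106); print("ends",a,b,(a+b)/2,np.linalg.norm(a-b),np.degrees(np.arctan2(a[0]-b[0],a[1]-b[1])))
tz=176.6
for z in (tz-12,tz-8):
    p,q=f(248,335,z),f(249,488,z); print("pin",(p+q)/2,np.linalg.norm(p-q),np.degrees(np.arctan2(p[0]-q[0],p[1]-q[1])))
A,B=at_z("top",(146,194),106),at_z("top",(190,206.3),106); print("top",A,B,(A+B)/2,np.linalg.norm(A-B))
# pin vs gape: lip corners
print(robot.get_obs()["tool_pos"])
E
```

```text
ends [547.78 275.86 106.  ] [504.47 131.92 106.  ] [526.13 203.89 106.  ] 150.3119798647245 16.747700507033223
pin [526.61 204.45 164.6 ] 50.793784739241715 16.29969046355896
pin [527.1  206.09 168.6 ] 49.477411953810446 16.299690463558914
top [546.74 277.65 106.  ] [503.84 130.34 106.  ] [525.29 203.99 106.  ] 153.42503733231692
[526.82 202.46 177.39]
```

```bash
python3 -m handwheel '1 -0.0005 -0.0005 -0.012 -0.2;1 0 0 -0.01 0;1 0 0 -0.01 0;1 0 0 -0.008 0;1 0 0 -0.006 0;1 0 0 0 0;1 0 0 0 0'
python3 - <<'E'
from h import *
K,E=P("wrist"); im=optics.grab_frame("wrist"); np.savez("w7.npz",K=K,E=E)
a=cv2.resize(im[60:310,160:360,::-1],(464,580),interpolation=cv2.INTER_CUBIC)
sc=optics.grab_frame("scene")[150:210,170:230,::-1]; b=cv2.resize(sc,(330,330),interpolation=cv2.INTER_CUBIC)
tp=optics.grab_frame("top")[180:225,140:200,::-1]; e=cv2.resize(tp,(330,247),interpolation=cv2.INTER_CUBIC)
r=np.zeros((580,330,3),np.uint8); r[:330]=b; r[333:]=e
cv2.imwrite("pics/w7.png",np.hstack([a,r])); print(robot.get_obs()["tool_pos"])
E
```

```text
time_s: 6.5
tool_pos: [525.6, 202.4, 129.9]
eef_rot: [[0.289, 0.957, 0.0], [0.957, -0.289, 0.0], [0.0, 0.0, -1.0]]
wrist_force: [-0.4, 0.1, -0.4]
grip_width: 12.4
grasp_force: 42.9
[525.66 202.42 130.12]
```

View pics/w7.png

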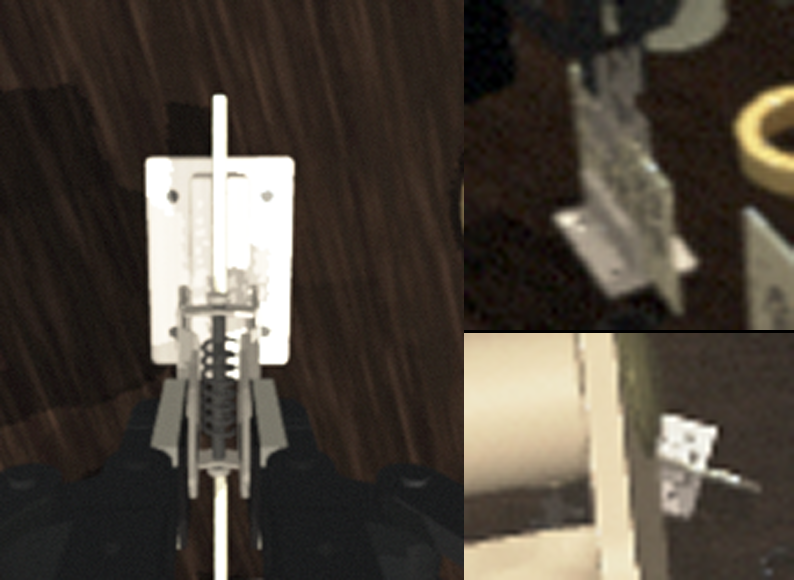

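The card's edge (column 220) is centred between the lips (181 and 256). The lips are about 14 mm below the edge, no contact force shows, and the card stands upright. I hand the job in.

```bash
python3 -c "
from workcell import robot
print(robot.finish_job())"
```

```text
the job is handed in; nothing more can be done
None
```

The arm is holding the clip squeezed open astride the middle of the wide card's top edge; the lips are an estimated 14 mm down (±3 mm) and look clear of both faces, the tall and wide cards still stand, and the job is handed in.

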